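# Tip a brass sleeve into its gauge lane and push it home

### The arm

A 7-joint arm with a two-finger parallel gripper is mounted at the origin on the work surface. World frame = base frame: x ahead of the robot, y to its left, z up, the work surface at z = 0. Lengths are in m, angles in rad, forces in N, time in s.
With the tool pointing down it reaches from about 0.425 to 0.925 m from the base axis. Payload 6.8 kg.
Tool frame: the origin (TCP) lies at the very end of the fingers, on their centre line; the grasp point (between the pads) lies 19 mm behind it; z points along the fingers, x is the direction in which the jaws open and shut, and the axes are right-handed (so a half turn about z gives the same grasp; the last joint's range is limited). The gripper opens to 85 mm and grips with 20 to 120 N. Pads are 22 mm wide; open, the fingers measure 114 mm over their backs; the gripper's body (76 mm by 85 mm) begins 54 mm behind the grasp point. The pads swing forward as they close: fully open they stand 13 mm farther back than shut.
Start: joints at [-1.261, 0.477, 0.022, 1.555, -0.011, 1.109, -0.083], TCP at [0.274, 0.617, 0.231] pointing down, gripper open.
Joint ranges: [-2.96, 2.96], [-0.34, 2.1], [-1.41, 1.46], [0.24, 2.44], [-1.37, 4.51], [0.17, 1.92], [-2.96, 2.96]. Speed limits (rad/s): [2.39, 2.39, 3.14, 3.14, 3.14, 3.14, 3.14].

### API

Orientations are given as a unit quaternion [w, x, y, z].
In Python, from station import get_obs, read_camera, calibration, hand_in, recognise, outline_of, place_of gives the robot as it stands.
- The arm moves only by the tool move_arm, never from a script. Its argument "steps" is a list of rows, each an object with "fingers": the finger opening in mm, from 0 to 85.4; "translation": the shift along the world's x, y, z in mm, a list of three; "turn": the turn about the world's z in rad. In form: [{"fingers": fingers, "translation": [dx, dy, dz], "turn": turn}, ...]. A call has 1 to 10 rows; each row shifts and turns the commanded pose from where the row before left it; what a row does not reach is not made up. A row lasts 1/8 s, in which the tool goes at most 62.5 mm and 10.7 degrees, less where a joint would pass 70% of its speed; a pose out of reach is approached as far as the arm can. A call with a gripper value outside its range is refused whole. The fingers move at their own pace and stop on an object; "newtons" is the grip in N (left out, the last holds). Time passes only in rows, so rows that do not move let the fingers close. It gives the time, the measured TCP pose, the force and the opening at its end, in the units of the state.
- get_obs(): the state, without advancing time (a new reading comes with each control period).
- read_camera(name): name is "scene" or "top" or "wrist"; returns the picture (420x560x3 uint8, blue, green, red); there is no depth.
- calibration(name): a dict with "camera_matrix" (3x3 intrinsics, pixels), "rvec" (rotation vector, rad) and "tvec" (3), from world to camera coordinates, as OpenCV has them. Camera axes: x right, y down, z forward; pixel columns grow to the right and rows downward; lengths in m; the calibration is good to about 2 mm. A picture is of the moment at which its call begins: read the wrist's pose just before it. calibration takes no time and is no camera call; for the wrist camera it gives the pose at the moment of the call.
- hand_in(): hands the job in, once; it reports no verdict.
Trained networks look in the newest picture that a camera, given by its name, has taken for a name from the list of things; names that differ only in an ending like _2 or _b are one class to them, and where a whole thing is asked for, a point or a joint stands for the part that bears it (a point fixed in the world has none). Each returns a list of dicts, best first, with "conf" (0 to 1); they miss things now and then, are a little off and sometimes report something else, mostly with a low value. They report only what shows in the picture. A call takes as long as a camera call. They do not tell look-alikes from the thing itself.
- recognise(camera, name): "xy" ([column, row] in pixels, amid what is visible of it).
- outline_of(camera, name): "mask" (420x560 bool, what is visible of it) and "xy" ([column, row] in pixels, amid what is visible of it).
- place_of(camera, name): "xy" ([column, row] in pixels: a listed point, or the origin of a listed thing).
The state is a dict: "t": time; "q": joint angles; "joint_vel": joint speeds; "joint_torque": joint torques, N m; "eef_pos": TCP position; "tool_rot": TCP orientation; "contact_force": force on the tool from outside, world axes, zero at the start; "torque": the same for the moment, N m; "gripper_width": opening from 0.0 (shut) to 1.0 (fully open).
Only numpy, scipy, OpenCV 4.12 (cv2) and the standard library are available. Lean on these libraries where they do the work, as an engineer would, in place of code of your own. Each camera call takes 0.05 s, during which the arm holds its last target.

### The job

On the two-lane bore gauge, push the standing brass sleeve over so that it lies down in its own lane, then push it along the lane over the plug until it is fully home against the blue stop, and leave it there. Only push it: never lift or carry it. Leave the dark steel sleeve standing in the other lane, and do not disturb the other things on the bench.

Things in the scene. Friction and masses are not known exactly. Their poses are not given: they have to be found in the camera images.
- brass_mid (a point): centre (half-way up) of the loose brass tube: 44 mm outside, 28 mm bore, 90 mm long, about 0.65 kg; z is its axis. It starts standing on a lane floor, centre at gauge x = -105 to -85 mm. Pushed near its top towards gauge +x (1 to 3 N) it tips, topples past about 26 degrees and falls into the lane, near end about where its leading foot edge stood. Lying, its top is 60 mm above the bench.
- steel_mid (a point): centre (half-way up) of the dark steel sleeve, same shape, standing likewise in the other lane. Which lane holds which sleeve changes. It must stay standing where it is.
- gauge: bore gauge, fixed; place and heading change. Origin on the bench under it; x runs along its two lanes from the open end to the blue stops, z up. Grey plate, x -145 to 135, y -120 to 120, 16 mm thick. Lane centres y = 65 and -65 mm; lane floor 16 mm above the bench, between black kerbs 47 mm apart, 8 mm thick, tops 40 mm above the bench, x -145 to 105 mm. Grey block between the stops, top at 38 mm.
- seat_a (a point): where a sleeve's centre lies when fully home in the lane at y = +65 mm: gauge x 60, y 65, z 38 mm; same axes as the gauge. The lane ends at gauge x = 105 mm in a blue stop block 63 mm wide, top 70 mm above the bench; from it a steel plug 20 mm thick, with a tapered nose, axis 38 mm above the bench, sticks out 35 mm towards -x and enters the sleeve's bore.
- seat_b (a point): the same for the lane at y = -65 mm (gauge x 60, y -65, z 38 mm), with an equal stop and plug.
- small_ring: loose orange setting ring, 40 mm across, 18 mm high, lying on the gauge between the two lanes; origin at the centre of its underside. A bystander.
- black_ring: loose black ring, 68 mm across, 24 mm high, flat on the bench left of the gauge; origin at the centre of its underside. A bystander.
- plug_stand: loose plug gauge standing upright: dark round foot 68 mm across with a steel post 22 mm thick, 160 mm tall in all, right of the gauge; origin at the centre of its underside. A bystander.
- screwdriver: loose screwdriver with a red handle lying on the bench left of the gauge. A bystander.
- oil_bottle: loose yellow bottle standing upright, 52 mm across, 130 mm tall, far right of the gauge; origin at the centre of its underside. A bystander.
Not all that is in view belongs to the job. Leave any red look-alike of the part that bears steel_mid alone.

How it is judged:
By the outcome, as a careful person would: the job done as asked, in the order asked, and still so for the second after the job is handed in, with the robot touching nothing.
It also fails if it takes over 45 s, if anything falls off the work surface, if the arm or the gripper's body presses on something with over 40 N, if the wrist force passes 120 N, or if a joint passes its speed limit or range.

## Working session

There is one attempt and no reset: what is moved stays moved. The work goes in short steps, Python scripts to look and compute and a tool call to move; the robot and the scene stay as the last step left them, time stands still between calls to the robot, and variables do not carry over. Pictures are saved under pics/ and viewed, and the job is handed in when it is done.

Besides the shell and the picture viewer there is one more tool, called after "Call:" as name([rows], argument=value, ...), one row to a line, values as JSON. move_arm: Moves the arm, as the interface text tells. Its arguments: {"type":"object","properties":{"steps":{"type":"array"},"newtons":{"type":"number"}},"required":["steps"]}

```bash
mkdir -p pics; ls
python3 - <<'E'
from station import *
import cv2,numpy as np
o=get_obs();print(o['t'],o['eef_pos'],o['tool_rot'],o['contact_force'],o['gripper_width'])
for c in ['scene','top']:
    im=read_camera(c);cv2.imwrite(f'pics/{c}0.png',im)
    k=calibration(c);R=cv2.Rodrigues(np.array(k['rvec']))[0];print(c,(-R.T@np.array(k['tvec']).ravel()).round(3),np.array(k['camera_matrix']).round(1).tolist())
    for n in ['brass_mid','steel_mid','gauge','seat_a','seat_b','small_ring']:
        print(n,[(np.round(d['xy'],1).tolist(),round(d['conf'],2)) for d in place_of(c,n)][:3])
print(get_obs()['t'])
E
```

```text
pics
0.0 [0.27366466 0.61640394 0.23031839] [ 5.59989504e-04  8.38378133e-01  5.45088318e-01 -7.19808669e-04] [-0.22898107 -0.3299818  -0.39024705] 0.9972677464072818
scene [1.267 0.117 0.982] [[521.1, 0.0, 281.9], [0.0, 521.1, 205.9], [0.0, 0.0, 1.0]]
brass_mid [([266.3, 201.2], 0.82), ([129.9, 184.0], 0.25)]
steel_mid [([255.9, 247.3], 0.74), ([196.3, 233.9], 0.59)]
gauge [([304.0, 236.9], 0.62), ([264.8, 202.6], 0.33)]
seat_a [([325.9, 205.7], 0.87), ([412.9, 199.5], 0.37)]
seat_b [([325.9, 205.7], 0.87), ([412.9, 199.5], 0.37)]
small_ring [([298.3, 233.8], 0.47)]
top [0.314 0.009 1.403] [[474.5, 0.0, 278.6], [0.0, 474.5, 208.7], [0.0, 0.0, 1.0]]
brass_mid [([281.0, 206.6], 0.74)]
steel_mid [([277.2, 163.6], 0.7), ([331.4, 175.4], 0.6)]
gauge [([249.0, 193.9], 0.74), ([253.5, 193.3], 0.38)]
seat_a [([229.9, 218.7], 0.89), ([220.7, 171.0], 0.87), ([252.9, 192.4], 0.46)]
seat_b [([229.9, 218.7], 0.89), ([220.7, 171.0], 0.87), ([252.9, 192.4], 0.46)]
small_ring [([255.0, 190.5], 0.6)]
0.7
```

View pics/scene0.png

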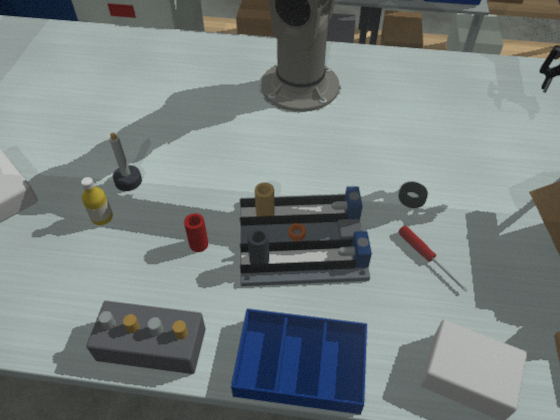

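View pics/top0.png

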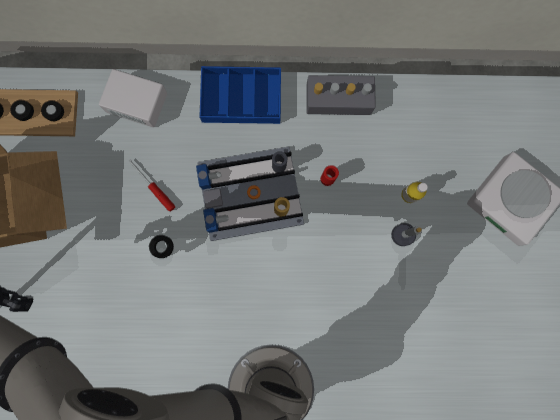

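Brass is the golden sleeve at scene (266,201) / top (281,207), in the near lane. The dark steel sleeve is at scene (258,247) / top (279,162), in the far lane. The red tube at scene (196,233) stands off the gauge, so it is the look-alike. Next I'll measure and enlarge.

```bash
cat > h.py <<'E'
from station import *
import cv2,numpy as np
from scipy.optimize import least_squares
def cam(c):
    k=calibration(c);return np.array(k['camera_matrix'],float),np.array(k['rvec'],float).ravel(),np.array(k['tvec'],float).ravel()
def back(K,r,t,px,z):
    R=cv2.Rodrigues(r)[0];C=-R.T@t;d=R.T@np.linalg.inv(K)@np.array([px[0],px[1],1.]);return C+d*(z-C[2])/d[2]
def proj(K,r,t,P): return cv2.projectPoints(np.array(P,float).reshape(-1,3),r,t,K,None)[0].reshape(-1,2)
E
python3 - <<'E'
from h import *
for c,s in [('scene',(225,170,150,120)),('top',(190,140,160,105))]:
    im=cv2.imread(f'pics/{c}0.png');x,y,w,h=s
    cv2.imwrite(f'pics/{c}0z.png',cv2.resize(im[y:y+h,x:x+w],None,fx=5,fy=5,interpolation=cv2.INTER_CUBIC))
pts={'scene':dict(brass=(266.3,201.2,.061),steel=(255.9,247.3,.061),sa=(325.9,205.7,.038),ring=(298.3,233.8,.03)),
'top':dict(brass=(281,206.6,.061),steel=(277.2,163.6,.061),sa=(229.9,218.7,.038),sb=(220.7,171,.038),gauge=(249,193.9,0))}
for c in pts:
    k=cam(c)
    for n,p in pts[c].items(): print(c,n,(back(*k,p[:2],p[2])*1000).round(1))
E
```

```text
scene brass [511.  -21.4  61. ]
scene steel [641.3 -23.5  61. ]
scene sa [486.5 115.6  38. ]
scene ring [570.5  60.6  30. ]
top brass [511.6 -25.   61. ]
top steel [637.4 -12.9  61. ]
top sa [477.9 122.   38. ]
top sb [618.4 152.2  38. ]
top gauge [557.9  69.8   0. ]
```

```bash
sleep 1
```

```text
(no output)
```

View pics/scene0z.png

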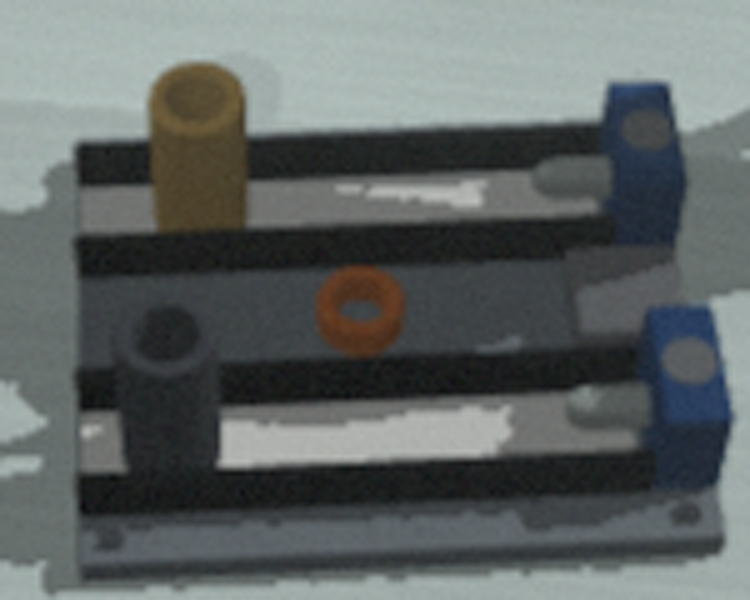

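View pics/top0z.png

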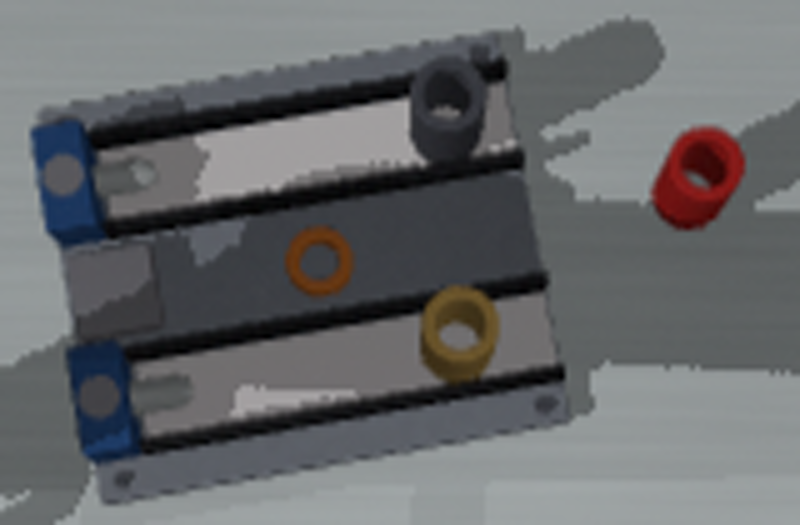

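Run:
```python
from h import *
T=[(-145,92.5,40,563,372),(-145,37.5,40,547,280),(-145,-37.5,40,523,157),(-145,-92.5,40,505,66),(135,-120,16,38,110),(135,120,16,107,502),(-145,120,16,568,424),(-145,-120,16,520,32)]
S=[(-145,96.5,40,78,145),(-145,41.5,40,78,238),(-145,-33.5,40,80,370),(-145,-88.5,40,80,477),(-145,-120,16,82,568),(135,-120,16,720,540)]
A=[('top',(190,140),T),('scene',(225,170),S)]
def world(p,g):
    c,s=np.cos(p[2]),np.sin(p[2]);g=np.array(g,float)/1000
    return np.c_[p[0]+c*g[:,0]-s*g[:,1],p[1]+s*g[:,0]+c*g[:,1],g[:,2]]
def res(p,sel):
    o=[]
    for c,off,L in A:
        if c not in sel: continue
        L=np.array(L,float);px=np.array(off)+(L[:,3:]+.5)/5-.5
        o.append((proj(*cam(c),world(p,L[:,:3]))-px).ravel())
    return np.concatenate(o)
for sel in (['top'],['scene'],['top','scene']):
    f=least_squares(res,[.56,.07,1.75],args=(sel,),loss='soft_l1');p=f.x
    print(sel,(p[:2]*1000).round(1),np.degrees(p[2]).round(2),res(p,sel).round(1).tolist())
# sleeve: top rim outline centre from crops: top cam & scene
c,s=np.cos(p[2]),np.sin(p[2])
R=np.array([[c,-s],[s,c]])
for n,cn,off,u in [('brass','top',(190,140),(460,325)),('brass','scene',(225,170),(197,98)),('steel','top',(190,140),(448,92)),('steel','scene',(225,170),(167,335))]:
    w=back(*cam(cn),np.array(off)+(np.array(u)+.5)/5-.5,.106)
    print(n,cn,(w*1000).round(1),(R.T@(w[:2]-p[:2])*1000).round(1))
print('axis',c,s); print('seat_a',(world(p,[(60,65,38)])*1000).round(1)); print('brass lane -145',(world(p,[(-145,65,0),(-95,65,0)])*1000).round(1))
np.save('g.npy',p)
```

```text
['top'] [558.4  71.1] 100.4 [0.3, 0.1, 0.2, 0.0, 0.5, -0.2, 0.8, 0.0, -0.1, -0.4, -1.7, 0.4, 0.4, -0.2, -4.2, 0.1]
['scene'] [562.3  73.5] 100.76 [-0.0, 0.1, -0.0, -0.3, -0.4, 0.1, -0.4, -0.3, -0.1, 0.1, 2.4, 0.1]
['top', 'scene'] [560.1  72.4] 100.63 [0.0, -0.7, -0.2, -0.7, -0.1, -0.9, 0.2, -0.7, -0.6, -0.7, -1.9, 0.0, 0.1, -0.9, -4.8, -0.6, -0.2, -0.8, -0.3, -1.2, -0.8, -0.9, -0.8, -1.3, -0.6, -1.0, 1.8, -0.8]
brass top [510.6 -25.4 106. ] [-87.   66.6]
brass scene [514.2 -25.1 106. ] [-87.4  63. ]
steel top [642.7 -17.6 106. ] [-103.7  -64.6]
steel scene [644.8 -16.9 106. ] [-103.3  -66.8]
axis -0.18447492366947602 0.9828372207731761
seat_a [[485.1 119.4  38. ]]
brass lane -145 [[522.9 -82.1   0. ]
 [513.7 -33.    0. ]]
```

Gauge pose: about (560, 72) mm, heading 100.6°. Brass is at gauge (-87, 65), in the y = +65 lane, which has seat_a. Steel is at (-103.5, -65). All of these agree with the values given. I'll move the arm high to behind the brass with the jaw axis across the lane and the fingers shut.

Call:
move_arm([
  {"fingers": 0, "translation": [18, -51, 0], "turn": -0.1},
  {"fingers": 0, "translation": [18, -51, 0], "turn": -0.1},
  {"fingers": 0, "translation": [18, -51, 0], "turn": -0.1},
  {"fingers": 0, "translation": [18, -51, 0], "turn": -0.1},
  {"fingers": 0, "translation": [18, -51, 0], "turn": -0.1},
  {"fingers": 0, "translation": [18, -51, 0], "turn": -0.1},
  {"fingers": 0, "translation": [18, -51, 0], "turn": -0.1},
  {"fingers": 0, "translation": [18, -51, 0], "turn": -0.1},
  {"fingers": 0, "translation": [18, -51, 0], "turn": -0.1},
  {"fingers": 0, "translation": [18, -51, 0], "turn": -0.068},
])

```text
t: 1.95
eef_pos: [0.4544, 0.1054, 0.2317]
tool_rot: [-0.0, 0.996, 0.091, 0.001]
contact_force: [0.2, 0.3, -0.1]
gripper_width: -0.002
```

Call:
move_arm([
  {"fingers": 0, "translation": [18, -52, 0], "turn": 0},
  {"fingers": 0, "translation": [18, -52, 0], "turn": 0},
  {"fingers": 0, "translation": [18, -52, 0], "turn": 0},
  {"fingers": 0, "translation": [18, -52, 0], "turn": 0},
  {"fingers": 0, "translation": [0, 0, 0], "turn": 0},
  {"fingers": 0, "translation": [0, 0, 0], "turn": 0},
])

```text
t: 2.7
eef_pos: [0.5257, -0.1005, 0.2312]
tool_rot: [-0.0, 0.996, 0.092, -0.0]
contact_force: [-0.3, 1.0, -0.8]
gripper_width: 0.001
```

Run:
```python
from h import *
o=get_obs();print(o['t'],o['eef_pos'],o['contact_force'],o['q'])
k=cam('wrist');im=read_camera('wrist');cv2.imwrite('pics/w1.png',im)
R=cv2.Rodrigues(k[1])[0];print((-R.T@k[2]).round(3))
p=np.load('g.npy');c,s=np.cos(p[2]),np.sin(p[2]);G=np.array([[c,-s],[s,c]])
print('tool in gauge',(G.T@(np.array(o['eef_pos'])[:2]-p[:2])*1000).round(1))
for n,z in [('brass_mid',.061),('steel_mid',.061),('seat_a',.038),('small_ring',.016)]:
    for d in place_of('wrist',n)[:3]:
        w=back(*k,d['xy'],z);print(n,np.round(d['xy']),round(d['conf'],2),(w*1000).round(1),(G.T@(w[:2]-p[:2])*1000).round(1))
```

```text
2.7 [ 0.52570996 -0.10048582  0.23115261] [-0.33067436  0.95130564 -0.83490453] [-0.40337748  0.27158316  0.57596147  1.91947705 -0.17502485  1.00021862
  0.4358443 ]
[ 0.513 -0.034  0.373]
tool in gauge [-163.6   65.7]
brass_mid [278. 100.] 0.95 [513.8 -24.   61. ] [-86.2  63.3]
steel_mid [344. 263.] 0.94 [ 603.6 -158.8   61. ] [-2.353e+02 -1.000e-01]
steel_mid [426. 121.] 0.85 [641.9 -18.1  61. ] [-104.1  -63.7]
small_ring [345.  20.] 0.63 [561.2  57.5  16. ] [-14.8   1.6]
```

View pics/w1.png

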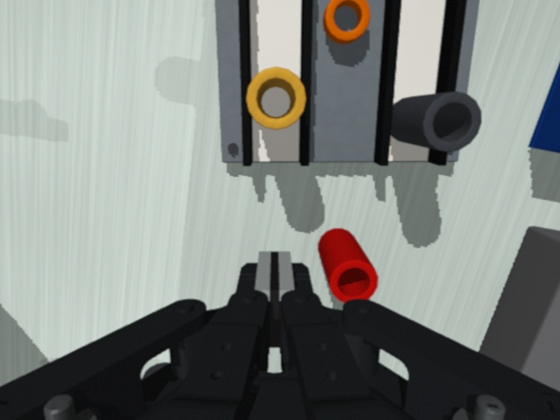

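Run:
```python
from h import *
k=cam('wrist');p=np.load('g.npy');c,s=np.cos(p[2]),np.sin(p[2]);G=np.array([[c,-s],[s,c]])
for px in [(247.5,164),(306,164),(382,163),(247.5,20),(306,20)]:
    w=back(*k,px,.04);print((w*1000).round(1),(G.T@(w[:2]-p[:2])*1000).round(1))
w=back(*k,(276,97.5),.106);print('rim',(w*1000).round(1),(G.T@(w[:2]-p[:2])*1000).round(1))
w=back(*k,(351,283),.1);print('red',(w*1000).round(1),(G.T@(w[:2]-p[:2])*1000).round(1))
im=cv2.imread('pics/w1.png');cv2.imwrite('pics/w1z.png',cv2.resize(im[0:180,200:340],None,fx=4,fy=3.3))
```

```text
[496.5 -84.7  40. ] [-142.7   91.4]
[550.9 -74.5  40. ] [-142.7   36.1]
[621.2 -60.3  40. ] [-141.6  -35.6]
[476.2  36.6  40. ] [-19.7  89.1]
[525.2  45.8  40. ] [-19.7  39.2]
rim [512.  -23.3 106. ] [-85.1  64.9]
red [ 602.9 -159.3  100. ] [-235.6    0.6]
```

Call:
move_arm([
  {"fingers": 0, "translation": [1, 0, -47], "turn": 0},
  {"fingers": 0, "translation": [0, 0, -47], "turn": 0},
  {"fingers": 0, "translation": [0, 0, -45], "turn": 0},
  {"fingers": 0, "translation": [-3, 16, 0], "turn": 0},
  {"fingers": 0, "translation": [-3, 16, 0], "turn": 0},
  {"fingers": 0, "translation": [0, 0, 0], "turn": 0},
  {"fingers": 0, "translation": [0, 0, 0], "turn": 0},
])

```text
t: 3.82
eef_pos: [0.5219, -0.0687, 0.0938]
tool_rot: [-0.0, 0.996, 0.093, 0.001]
contact_force: [0.4, 0.5, 0.9]
gripper_width: -0.001
```

```bash
cat > st.py <<'E'
from h import *
import sys
o=get_obs();p=np.load('g.npy');c,s=np.cos(p[2]),np.sin(p[2]);G=np.array([[c,-s],[s,c]])
print(o['t'],'gauge',(G.T@(np.array(o['eef_pos'])[:2]-p[:2])*1000).round(1),'z',round(o['eef_pos'][2]*1000,1),'Fg',(G.T@np.array(o['contact_force'])[:2]).round(2),np.round(o['contact_force'][2],2))
E
python3 st.py
```

```text
3.825 gauge [-131.7   63.5] z 93.8 Fg [ 0.39 -0.53] 0.87
```

Call:
move_arm([
  {"fingers": 0, "translation": [-2, 5, 0], "turn": 0},
  {"fingers": 0, "translation": [-1, 5, 0], "turn": 0},
  {"fingers": 0, "translation": [-1, 5, 0], "turn": 0},
  {"fingers": 0, "translation": [-1, 5, 0], "turn": 0},
  {"fingers": 0, "translation": [-1, 5, 0], "turn": 0},
  {"fingers": 0, "translation": [-1, 5, 0], "turn": 0},
  {"fingers": 0, "translation": [0, 0, 0], "turn": 0},
])

```text
t: 4.7
eef_pos: [0.5135, -0.0381, 0.0921]
tool_rot: [-0.0, 0.996, 0.093, -0.0]
contact_force: [0.1, -0.3, -0.3]
gripper_width: -0.002
```

```bash
python3 st.py
python3 - <<'E'
from h import *
im=read_camera('scene');cv2.imwrite('pics/s2.png',cv2.resize(im[150:300,200:400],None,fx=4,fy=4,interpolation=cv2.INTER_CUBIC))
E
```

```text
4.7 gauge [-100.    66.1] z 92.1 Fg [-0.33  0.  ] -0.32
```

View pics/s2.png

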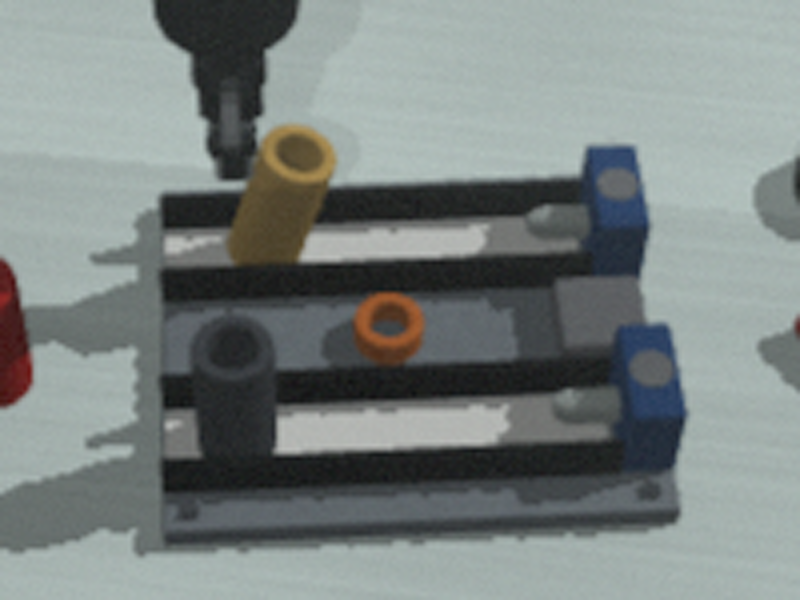

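The brass sleeve is tipping cleanly along its lane: its rim is at crop (298,155) and its foot at (262,255). Steel and ring are unmoved. I'll keep pushing.

Call:
move_arm([
  {"fingers": 0, "translation": [-1, 5, 0], "turn": 0},
  {"fingers": 0, "translation": [-1, 5, 0], "turn": 0},
  {"fingers": 0, "translation": [-1, 5, 0], "turn": 0},
  {"fingers": 0, "translation": [-1, 5, 0], "turn": 0},
  {"fingers": 0, "translation": [-1, 5, 0], "turn": 0},
  {"fingers": 0, "translation": [0, 0, 0], "turn": 0},
  {"fingers": 0, "translation": [0, 0, 0], "turn": 0},
  {"fingers": 0, "translation": [0, 0, 0], "turn": 0},
])

```text
t: 5.75
eef_pos: [0.5089, -0.0143, 0.0923]
tool_rot: [0.0, 0.996, 0.092, 0.0]
contact_force: [-0.3, 0.2, -0.2]
gripper_width: -0.0
```

```bash
python3 st.py
python3 - <<'E'
from h import *
im=read_camera('scene');cv2.imwrite('pics/s3.png',cv2.resize(im[150:300,200:400],None,fx=4,fy=4,interpolation=cv2.INTER_CUBIC))
E
```

```text
5.75 gauge [-75.8  66.3] z 92.3 Fg [0.29 0.26] -0.25
```

View pics/s3.png

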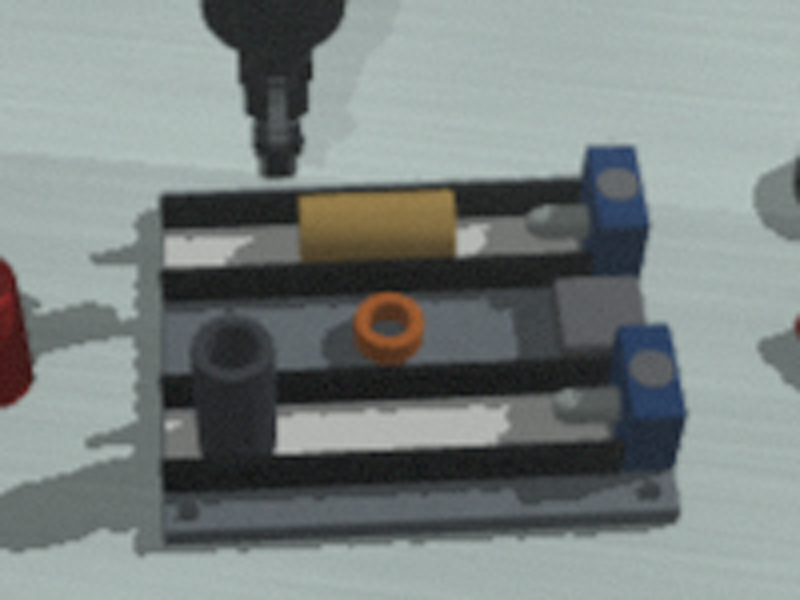

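Brass now lies in its lane, from about crop x = 300 to 456. I'll measure its near end before lowering the fingers behind it.

Run:
```python
from h import *
p=np.load('g.npy');c,s=np.cos(p[2]),np.sin(p[2]);G=np.array([[c,-s],[s,c]])
k=cam('scene')
for u in [(299,198),(455,190)]:
    w=back(*k,(200+(u[0]+.5)/4-.5,150+(u[1]+.5)/4-.5),.058);print((G.T@(w[:2]-p[:2])*1000).round(1))
im=read_camera('wrist');cv2.imwrite('pics/w3.png',im)
k=cam('wrist')
for d in place_of('wrist','brass_mid')[:2]:
    w=back(*k,d['xy'],.038);print(d['conf'],d['xy'],(G.T@(w[:2]-p[:2])*1000).round(1))
```

```text
[-64.2  73.4]
[26.6 75.1]
0.56 [276.3, 130.1] [-17.7  65.7]
```

View pics/w3.png

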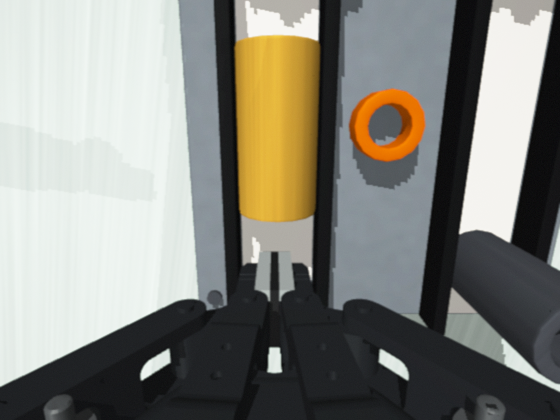

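Call:
move_arm([
  {"fingers": 0, "translation": [5, -20, 0], "turn": 0},
  {"fingers": 0, "translation": [0, 0, 0], "turn": 0},
  {"fingers": 0, "translation": [0, 0, -22], "turn": 0},
  {"fingers": 0, "translation": [0, 0, -22], "turn": 0},
  {"fingers": 0, "translation": [0, 0, -12], "turn": 0},
  {"fingers": 0, "translation": [0, 0, -10], "turn": 0},
  {"fingers": 0, "translation": [0, 0, 0], "turn": 0},
])

```text
t: 6.78
eef_pos: [0.5136, -0.0339, 0.0259]
tool_rot: [-0.0, 0.996, 0.092, -0.0]
contact_force: [-0.7, -0.2, 0.9]
gripper_width: -0.004
```

```bash
python3 st.py
python3 - <<'E'
from h import *
im=read_camera('wrist');cv2.imwrite('pics/w4.png',im)
E
```

```text
6.775 gauge [-95.9  65.3] z 25.9 Fg [-0.07  0.73] 0.85
```

View pics/w4.png

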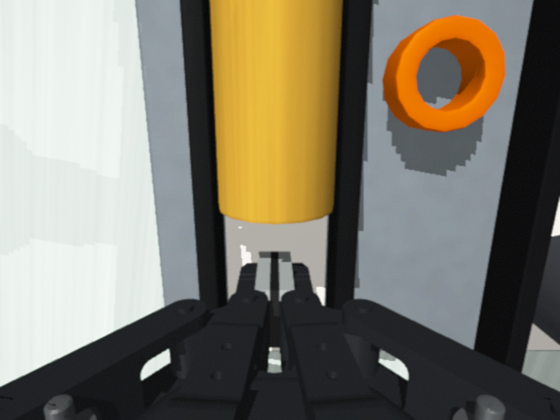

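Call:
move_arm([
  {"fingers": 0, "translation": [-1.5, 8, 0], "turn": 0},
  {"fingers": 0, "translation": [-1.5, 8, 0], "turn": 0},
  {"fingers": 0, "translation": [-1.5, 8, 0], "turn": 0},
  {"fingers": 0, "translation": [-1.5, 8, 0], "turn": 0},
  {"fingers": 0, "translation": [-1.5, 8, 0], "turn": 0},
  {"fingers": 0, "translation": [-1.5, 8, 0], "turn": 0},
  {"fingers": 0, "translation": [-1.5, 8, 0], "turn": 0},
  {"fingers": 0, "translation": [-1.5, 8, 0], "turn": 0},
  {"fingers": 0, "translation": [0, 0, 0], "turn": 0},
])

```text
t: 7.95
eef_pos: [0.502, 0.0305, 0.0265]
tool_rot: [-0.0, 0.996, 0.093, 0.0]
contact_force: [-0.1, -1.7, 0.3]
gripper_width: 0.001
```

```bash
python3 st.py
python3 - <<'E'
from h import *
im=read_camera('scene');cv2.imwrite('pics/s5.png',cv2.resize(im[150:300,200:400],None,fx=4,fy=4,interpolation=cv2.INTER_CUBIC))
im=read_camera('wrist');cv2.imwrite('pics/w5.png',im)
E
```

```text
7.95 gauge [-30.4  64.8] z 26.5 Fg [-1.67  0.44] 0.29
```

View pics/s5.png

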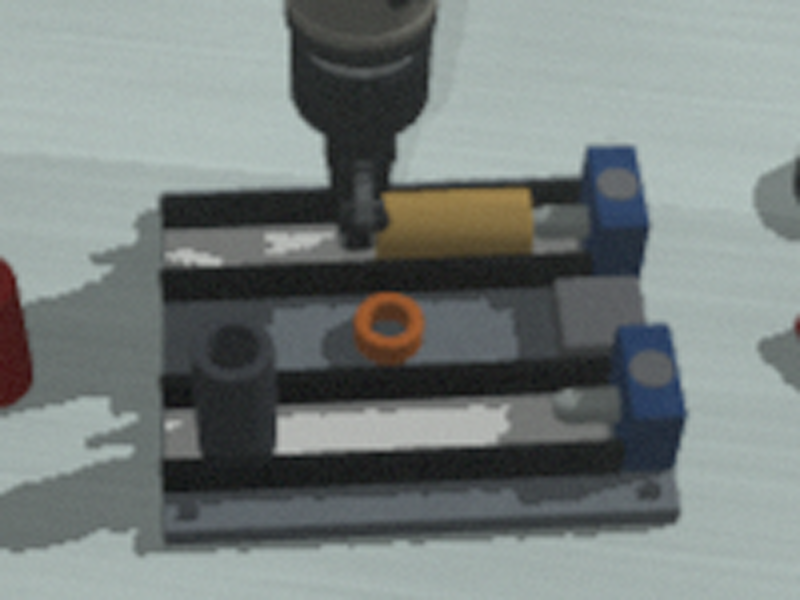

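View pics/w5.png

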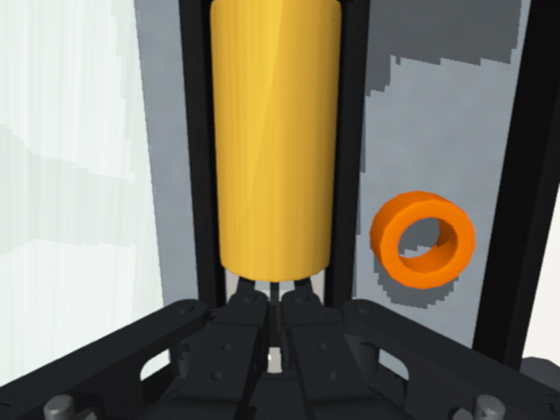

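The sleeve is straight and its front end (crop 532) has just reached the plug nose. I'll continue gently.

Call:
move_arm([
  {"fingers": 0, "translation": [-1, 5, 0], "turn": 0},
  {"fingers": 0, "translation": [-1, 5, 0], "turn": 0},
  {"fingers": 0, "translation": [-1, 5, 0], "turn": 0},
  {"fingers": 0, "translation": [-1, 5, 0], "turn": 0},
  {"fingers": 0, "translation": [-1, 5, 0], "turn": 0},
  {"fingers": 0, "translation": [0, 0, 0], "turn": 0},
])

```text
t: 8.8
eef_pos: [0.4968, 0.0548, 0.0263]
tool_rot: [0.0, 0.996, 0.092, 0.0]
contact_force: [1.4, -3.6, 2.5]
gripper_width: -0.001
```

```bash
python3 st.py
```

```text
8.8 gauge [-5.6 65.4] z 26.3 Fg [-3.76 -0.72] 2.46
```

Call:
move_arm([
  {"fingers": 0, "translation": [-0.4, 2, 0], "turn": 0},
  {"fingers": 0, "translation": [-0.4, 2, 0], "turn": 0},
  {"fingers": 0, "translation": [-0.4, 2, 0], "turn": 0},
  {"fingers": 0, "translation": [0, 0, 0], "turn": 0},
])

```text
t: 9.3
eef_pos: [0.4957, 0.0604, 0.0263]
tool_rot: [0.0, 0.996, 0.092, 0.0]
contact_force: [0.9, -4.5, 1.6]
gripper_width: -0.001
```

Call:
move_arm([
  {"fingers": 0, "translation": [-0.4, 2, 0], "turn": 0},
  {"fingers": 0, "translation": [0, 0, 0], "turn": 0},
])

```text
t: 9.55
eef_pos: [0.4954, 0.0626, 0.0264]
tool_rot: [0.0, 0.996, 0.092, 0.0]
contact_force: [0.5, -5.8, 2.2]
gripper_width: -0.004
```

```bash
python3 st.py
python3 - <<'E'
from h import *
im=read_camera('scene');cv2.imwrite('pics/s6.png',cv2.resize(im[170:270,260:390],None,fx=6,fy=6,interpolation=cv2.INTER_CUBIC))
E
```

```text
9.55 gauge [ 2.3 65.4] z 26.4 Fg [-5.84  0.61] 2.24
```

View pics/s6.png

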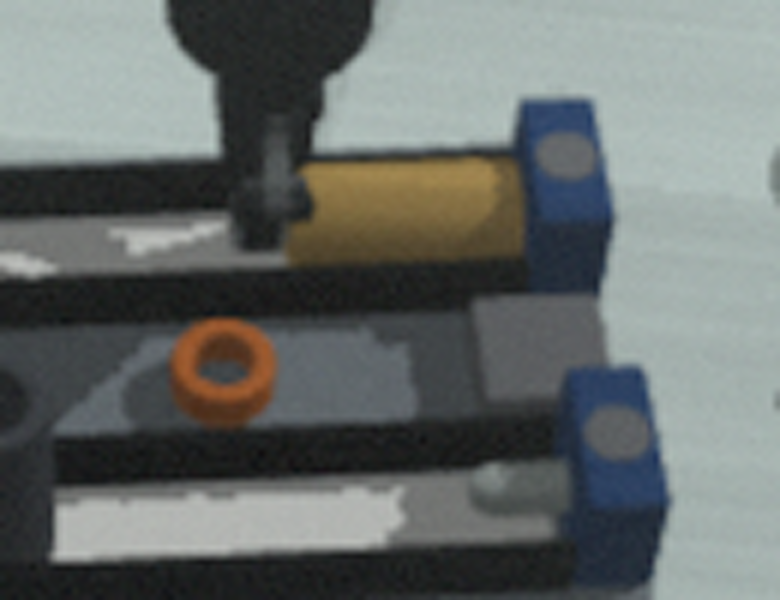

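Very nearly home, with no visible gap and 5.8 N of resistance. I'll go on in small steps until the force jumps.

Call:
move_arm([
  {"fingers": 0, "translation": [-0.4, 2, 0], "turn": 0},
  {"fingers": 0, "translation": [0, 0, 0], "turn": 0},
])

```text
t: 9.85
eef_pos: [0.4952, 0.0638, 0.0263]
tool_rot: [0.001, 0.996, 0.092, 0.0]
contact_force: [2.1, -6.8, 1.2]
gripper_width: 0.001
```

Call:
move_arm([
  {"fingers": 0, "translation": [-0.2, 1, 0], "turn": 0},
  {"fingers": 0, "translation": [0, 0, 0], "turn": 0},
])

```text
t: 10.1
eef_pos: [0.4953, 0.0638, 0.0264]
tool_rot: [0.001, 0.996, 0.091, 0.001]
contact_force: [3.2, -9.2, 0.3]
gripper_width: 0.001
```

```bash
python3 st.py
```

```text
10.1 gauge [ 3.5 65.3] z 26.4 Fg [-9.62 -1.44] 0.3
```

Call:
move_arm([
  {"fingers": 0, "translation": [-0.4, 2, 0], "turn": 0},
  {"fingers": 0, "translation": [0, 0, 0], "turn": 0},
])

```text
t: 10.35
eef_pos: [0.4956, 0.0639, 0.0265]
tool_rot: [0.002, 0.996, 0.091, 0.001]
contact_force: [4.5, -14.8, -1.1]
gripper_width: -0.003
```

Call:
move_arm([
  {"fingers": 0, "translation": [-0.4, 2, 0], "turn": 0},
  {"fingers": 0, "translation": [0, 0, 0], "turn": 0},
  {"fingers": 0, "translation": [0, 0, 0], "turn": 0},
])

```text
t: 10.72
eef_pos: [0.4956, 0.064, 0.0265]
tool_rot: [0.003, 0.996, 0.09, 0.002]
contact_force: [5.6, -19.9, -1.8]
gripper_width: -0.001
```

```bash
python3 st.py
```

```text
10.725 gauge [ 3.6 64.9] z 26.5 Fg [-20.58  -1.88] -1.83
```

Hard stop: the force went from 6 N to 20 N with no travel, at the predicted home position (about 4 mm). I'll back off gently, rise clear and check.

Call:
move_arm([
  {"fingers": 0, "translation": [1, -5, 0], "turn": 0},
  {"fingers": 0, "translation": [2, -10, 0], "turn": 0},
  {"fingers": 0, "translation": [3, -15, 0], "turn": 0},
  {"fingers": 0, "translation": [0, 0, 0], "turn": 0},
  {"fingers": 0, "translation": [0, 0, 30], "turn": 0},
  {"fingers": 0, "translation": [0, 0, 50], "turn": 0},
  {"fingers": 0, "translation": [0, 0, 50], "turn": 0},
  {"fingers": 0, "translation": [0, 0, 0], "turn": 0},
])

```text
t: 11.72
eef_pos: [0.5023, 0.0408, 0.1597]
tool_rot: [-0.001, 0.996, 0.093, 0.003]
contact_force: [0.3, 0.2, 0.2]
gripper_width: 0.001
```

```bash
python3 st.py
python3 - <<'E'
from h import *
p=np.load('g.npy');c,s=np.cos(p[2]),np.sin(p[2]);G=np.array([[c,-s],[s,c]])
im=read_camera('wrist');cv2.imwrite('pics/w7.png',im);k=cam('wrist')
for d in place_of('wrist','brass_mid')[:2]:
    w=back(*k,d['xy'],.038);print(d['conf'],d['xy'],(G.T@(w[:2]-p[:2])*1000).round(1))
im=read_camera('scene');cv2.imwrite('pics/s7.png',cv2.resize(im[150:300,200:400],None,fx=4,fy=4,interpolation=cv2.INTER_CUBIC))
k=cam('scene')
for n,z in [('brass_mid',.038),('steel_mid',.061)]:
  for d in place_of('scene',n)[:2]:
    w=back(*k,d['xy'],z);print(n,d['conf'],d['xy'],(G.T@(w[:2]-p[:2])*1000).round(1))
E
```

```text
11.725 gauge [-20.4  62.6] z 159.7 Fg [ 0.13 -0.35] 0.21
0.6 [272.0, 92.3] [60.9 65.9]
brass_mid 0.91 [328.6, 205.8] [62.4 63.7]
steel_mid 0.96 [195.2, 231.4] [-241.7  -13.5]
steel_mid 0.83 [256.2, 249.0] [-108.7  -66.6]
```

View pics/w7.png

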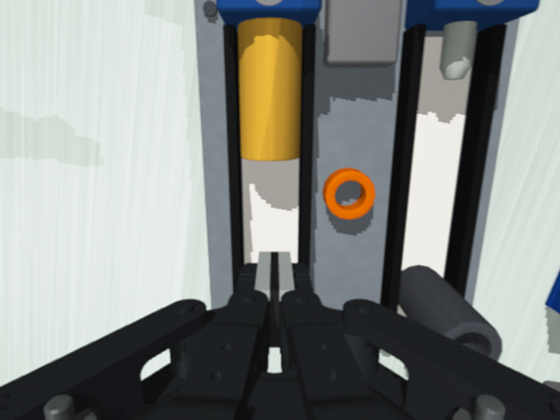

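View pics/s7.png

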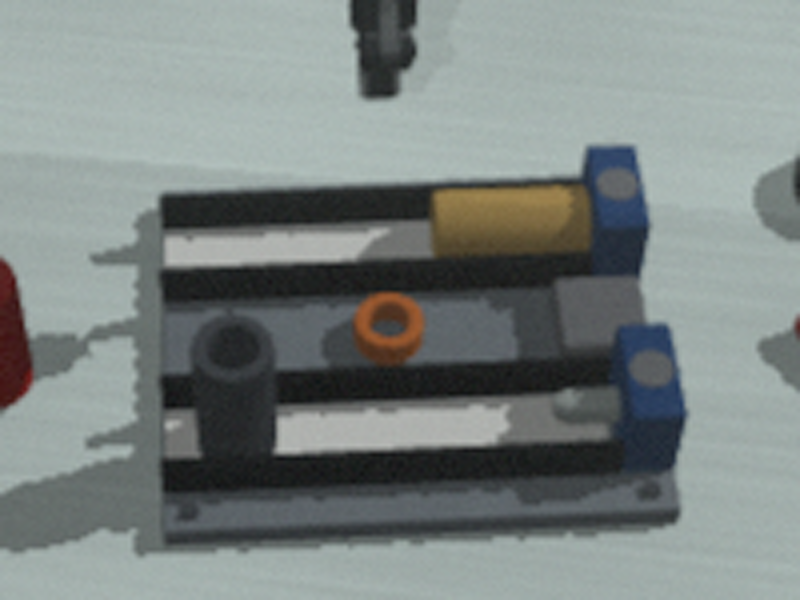

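Both views show the brass lying flush against the blue stop, with its centre at gauge x ≈ 61–62 (nominal 60). The steel sleeve is still standing, and the orange ring and red tube are unmoved. Nothing touches the tool, so I'm handing in.

```bash
python3 -c "
from station import *
print(hand_in())"
```

```text
the job is handed in; nothing more can be done
None
```

I pushed the brass sleeve over in its own lane (gauge y = +65), then pushed it along the lane onto the plug until it met the blue stop, and handed in at about 12 s. I only pushed it, with the fingers shut, and never lifted it.

**Last checks:**
- **Home position:** Near the end, the push force rose from 6 N to 20 N with no further travel, at the predicted home position. After I backed off, no gap to the stop showed in the scene or wrist view. The networks put the sleeve's centre at gauge x 61 and 62 mm, 1–2 mm past the nominal 60, which is within the camera error.
- **Steel sleeve:** It is still standing in place. The last network reading put it about 5 mm from my first measurement (gauge x -109 against -104). It looks the same in the before and after pictures, so I take that as network error.
- **Other things:** The orange ring and the red look-alike look unmoved. I did not re-check the black ring, plug stand, screwdriver or oil bottle at the end, but the arm did not work near them.
- **Clearance:** The tool was clear of everything at hand-in, with about 0 N on it.

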